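Wedge the sieve tight on the sorting bench

ROBOT

A 6-joint arm with a two-finger parallel gripper is mounted at the origin on the work surface. World frame = base frame: x ahead of the robot, y to its left, z up, the work surface at z = 0. Lengths are in m, angles in rad, forces in N, time in s.
With the tool pointing down it reaches from about 0.375 to 0.9 m from the base axis. Payload 3.1 kg.
Tool frame: the origin (TCP) lies on the centre line of the jaws, within the pads' length; the fingertips stand 14 mm ahead of it and the grasp point (between the pads) lies 5 mm behind it; z points along the fingers, y is the line along which they close (so a half turn about z gives the same grasp; the last joint's range is limited). The gripper opens to 87 mm and grips with 3 to 60 N. Pads are 19 mm wide; open, the fingers measure 117 mm over their backs; the gripper's body (75 mm by 190 mm) begins 51 mm behind the grasp point.
Start: joints at [1.01, 0.527, 1.433, -0, 1.181, -0.178], TCP at [0.233, 0.58, 0.237] pointing down, gripper open.
Joint ranges: [-3.08, 3.08], [-0.75, 2.2], [0.22, 2.44], [-1.43, 4.57], [0, 2.65], [-2.85, 2.85]. Speed limits (rad/s): [2.79, 2.79, 3.14, 3.14, 3.14, 3.14].

INTERFACE

Orientations are given as a unit quaternion [x, y, z, w].
In Python, from rig import robot gives the robot as it stands.
- The arm moves only by the tool move_arm, never from a script. Its argument "commands" is a list of rows, each an object with "hand": the finger opening in cm, from 0 to 8.7; "travel": the shift along the tool's x, y, z in cm, a list of three; "twist": the turn, a rotation vector about the tool's x, y, z in degrees, a list of three. In form: [{"hand": hand, "travel": [dx, dy, dz], "twist": [wx, wy, wz]}, ...]. A call has 1 to 5 rows; each row shifts and turns the commanded pose from where the row before left it, along the tool's axes as they then stand; what a row does not reach is not made up. A row lasts 1/12 s, in which the tool goes at most 41.7 mm and 7.16 degrees, less where a joint would pass 70% of its speed; a pose out of reach is approached as far as the arm can. A call is refused whole if a number of a shift passes 4.17 or a number of a turn 7.16, either way. A call with a gripper value outside its range is refused whole. The fingers move at their own pace and stop on an object; "force" is the grip in N (left out, the last holds). Time passes only in rows, so rows that do not move let the fingers close. It gives the time, the measured TCP pose, the force, the opening and the grip force at its end, in the units of the state.
- robot.get_obs(): the state, without advancing time (a new reading comes with each control period).
- robot.camera(name): name is "scene" or "side" or "wrist"; returns a dict with "frame" (480x640x3 uint8, red, green, blue), "fov_y" (degrees; the focal length in pixels is half the picture's height over the tangent of half this angle, whatever the lens; pixels are square), "cx", "cy" (the principal point, pixels), "k1" (the pictures are not rectified: a ray, as slopes to the right and down, at radius r is drawn at 1 + k1 r^2 times it, then the intrinsics apply), "extrinsics" (4x4, takes a point from camera to world coordinates); the wrist camera has in their place "T_tool_cam" (4x4, takes a point from camera to tool coordinates, whose origin is the TCP and whose axes are the flange's). Camera axes: x right, y down, z forward; pixel columns grow to the right and rows downward; lengths in m; the calibration is good to about 2 mm. A picture is of the moment at which its call begins: read the wrist's pose just before it. There is no depth.
- robot.hand_in(): hands the job in; it is judged then, once.
The state is a dict: "time": time; "q": joint angles; "joint_velocities": joint speeds; "joint_torque": joint torques, N m; "position": TCP position; "tool_rot": TCP orientation; "ft_force": force on the tool from outside, world axes, zero at the start; "moment": the same for the moment, N m; "grip_width": finger opening in m; "grip_force": force on a finger pad.
Only numpy, scipy, OpenCV 4.12 (cv2) and the standard library are available. Lean on these libraries where they do the work, as an engineer would, in place of code of your own. Each camera call takes 0.05 s, during which the arm holds its last target. There are 200 camera calls.

TASK

Take the orange wedge from its stand, set it thin end down and loose in the slot between the green jaw and the wooden sieve, and let go of it; then take the wooden tamper and tap the wedge down with it, firmly but gently, until it goes no further and the sieve is held tight. Stand the tamper upright back on its round black mat, let go, and leave the other things on the bench alone.

Things in the scene. Friction and masses are not known exactly. Their poses are not given: they have to be found in the camera images.
- wedge: Orange wedge, 90 g, 110 mm tall (z), 30 wide (y). Origin: centre of its 12 x 30 foot. The +x face is plumb at x = +6; the -x face slopes 1 in 5, from x = -6 at the foot to -28 at the top. Flat top at z = 110, from x = -25 to +6. Starts upright, loose in its stand, foot 10 above the bench; lift straight up. Grasp across the 30 mm width (along y) at x = -10, near the top.
- stand: Grey plastic wedge stand, fixed, 75 x 75, walls 40 high; origin under the wedge's foot, axes parallel to the wedge's. Only the lowest 30 mm of the wedge are inside it.
- slot (a point): Middle of the slot's mouth, 72 mm above the bench; x points to the sieve, y along the slot (open at both ends), z up. The sieve's plumb side is about 10 mm to +x, the green jaw about 10 mm to -x. The wedge goes in with its x along this x, its foot centred here. Set in loosely it stands 24 to 48 mm deep; driven home its foot is 38 to 60 mm below the mouth: not known beforehand, only felt.
- board: Plywood board, fixed, 300 x 220 x 12; origin on the bench under the slot, axes as the slot's. It carries a fence beyond the sieve and a dark cleat with a green sprung jaw (70 long in y, 60 tall, face sloping 1 in 5 like the wedge's). The mouth is 19.4 wide; the cleat is set by hand, up to 1.9 off either way; the sieve lies up to 0.5 off its fence. The wedge pushes the jaw back 2.4 to its stop.
- sieve: Loose wooden sieve, 180 x 180 x 60 tall, 0.9 kg, steel mesh, lying on the board (top 12 mm above the bench) between the slot and a fixed fence at its far (+x) side; origin at the centre of its underside, axes parallel to the slot's.
- tamper: Upright wooden tamper, 120 mm tall, 160 g: foot 44 in diameter, 40 tall, rubber sole; above it a round stem 26 in diameter up to z = 120. Origin: centre of the sole. Grip the stem near its top from above, 60 N or more; tap the wedge's top with the sole, at 20 mm/s or so. The wedge slides down under 4 to 15 N, then stops dead when the jaw is fully back: 18 N is enough, over 35 N splits it.
- mat: Round black rubber mat, 90 in diameter, 6 thick, fixed; the tamper starts on it and goes back on it. Origin: centre of its underside.
- jar: Bystander: blue jar with a black lid, 72 in diameter, 100 tall; origin: centre of its underside.
- spare: Bystander: black spare wedge lying on its side; leave it.
- bowl: Bystander: white bowl, 130 in diameter, 50 tall; origin: centre of its underside.

How it is judged:
By the outcome, as a careful person would: the job done as asked, in the order asked, and still so for the second after the job is handed in, with the robot touching nothing.
It also fails if it takes over 54 s, if anything falls off the work surface, if the arm or the gripper's body presses on something with over 40 N, if the wrist force passes 120 N, or if a joint passes its speed limit or range.

## Working session

There is one attempt and no reset: what is moved stays moved. The work goes in short steps, Python scripts to look and compute and a tool call to move; the robot and the scene stay as the last step left them, time stands still between calls to the robot, and variables do not carry over. Pictures are saved under pics/ and viewed, at most 10 in all, crops included, and the job is handed in when it is done.

Besides the shell and the picture viewer there is one more tool, called after "Request:" as name(argument=value, ...), one argument or row to a line, values as JSON. move_arm: Moves the arm, as the interface text tells. Its arguments: {"type":"object","properties":{"commands":{"type":"array"},"force":{"type":"number"}},"required":["commands"]}

```bash
mkdir -p pics; ls; cat > h.py <<'E'
import numpy as np, cv2, pickle
from scipy.spatial.transform import Rotation as R
def shot(robot,name,fn):
    o=robot.get_obs(); c=robot.camera(name)
    if 'T_tool_cam' in c:
        T=np.eye(4); T[:3,:3]=R.from_quat(o['tool_rot']).as_matrix(); T[:3,3]=o['position']; c['extrinsics']=T@np.array(c['T_tool_cam'])
    cv2.imwrite(f'pics/{fn}.png',c['frame'][:,:,::-1]); pickle.dump(c,open(f'pics/{fn}.pkl','wb')); return c
def ray(c,uv):
    f=240/np.tan(np.radians(c['fov_y']/2)); K=np.array([[f,0,c['cx']],[0,f,c['cy']],[0,0,1.]])
    p=cv2.undistortPoints(np.array(uv,float).reshape(-1,1,2),K,np.array([c['k1'],0,0,0.])).reshape(-1,2)
    d=np.c_[p,np.ones(len(p))]; E=np.array(c['extrinsics']); return E[:3,3], d@E[:3,:3].T
def onz(c,uv,z):
    o,d=ray(c,uv); return o+d*((z-o[2])/d[:,2:3])
def proj(c,P):
    E=np.linalg.inv(np.array(c['extrinsics'])); f=240/np.tan(np.radians(c['fov_y']/2)); K=np.array([[f,0,c['cx']],[0,f,c['cy']],[0,0,1.]])
    return cv2.projectPoints(np.array(P,float).reshape(-1,1,3),cv2.Rodrigues(E[:3,:3])[0],E[:3,3],K,np.array([c['k1'],0,0,0.]))[0].reshape(-1,2)
def tri(c1,a,c2,b):
    o1,d1=ray(c1,[a]);o2,d2=ray(c2,[b]);d1=d1[0];d2=d2[0]
    s=np.linalg.lstsq(np.c_[d1,-d2],o2-o1,rcond=None)[0];p=o1+s[0]*d1;q=o2+s[1]*d2
    return (p+q)/2,np.linalg.norm(p-q)
E
python3 - <<'E'
from h import *
from rig import robot
o=robot.get_obs();print(o)
for n in('scene','side','wrist'):
    c=shot(robot,n,n+'0');print(n,c['fov_y'],c['cx'],c['cy'],c['k1'],np.round(c['extrinsics'],3).tolist())
E
```

```text
pics
{'time': 0.0, 'q': array([ 1.01050187e+00,  5.28489902e-01,  1.43387907e+00,  2.37803893e-05,
        1.18138268e+00, -1.78534269e-01]), 'joint_velocities': array([ 0.00140681, -0.00015974, -0.00094125, -0.00021662, -0.0008774 ,
        0.00066274]), 'joint_torque': array([ 3.71800979e-04, -4.40041566e+01, -1.76591778e+01,  6.34295843e-02,
        5.80646074e-02, -1.50709484e-04]), 'position': array([0.23246193, 0.57942028, 0.2355644 ]), 'tool_rot': array([ 1.89727411e-01,  9.81836210e-01, -1.00270752e-03, -4.00028419e-04]), 'ft_force': array([ 0.22263405, -0.55276245, -0.77675568]), 'moment': array([-0.01589678, -0.00080074,  0.00589176]), 'grip_force': 0.0, 'grip_width': 0.08719473896119669}
scene 53.91754288966608 323.36553517292543 236.815851456175 -0.1052433866863204 [[0.327, 0.724, -0.608, 1.166], [0.945, -0.249, 0.212, -0.203], [0.002, -0.643, -0.766, 0.83], [0.0, 0.0, 0.0, 1.0]]
side 51.97416618442044 319.84494216538155 239.63122114822536 -0.07541837078625031 [[0.953, -0.221, 0.207, 0.287], [-0.303, -0.691, 0.656, -0.856], [-0.002, -0.688, -0.725, 1.041], [0.0, 0.0, 0.0, 1.0]]
wrist 66.2037103406879 320.2471185681782 237.02633370202062 -0.0458017877542618 [[0.372, 0.892, 0.258, 0.162], [0.928, -0.357, -0.105, 0.609], [-0.001, 0.279, -0.96, 0.384], [0.0, 0.0, 0.0, 1.0]]
```

View pics/scene0.png

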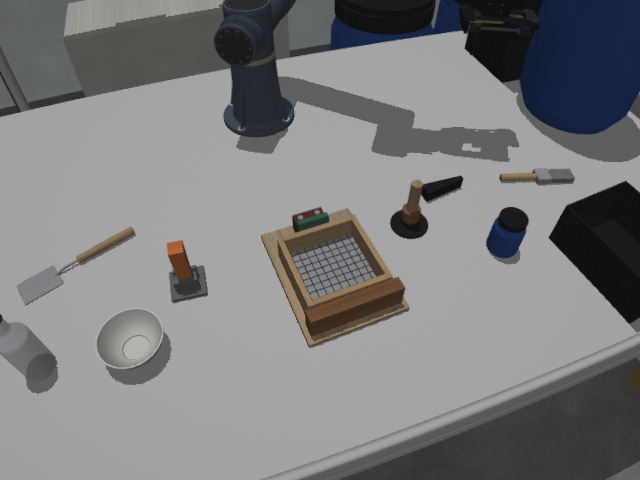

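View pics/side0.png

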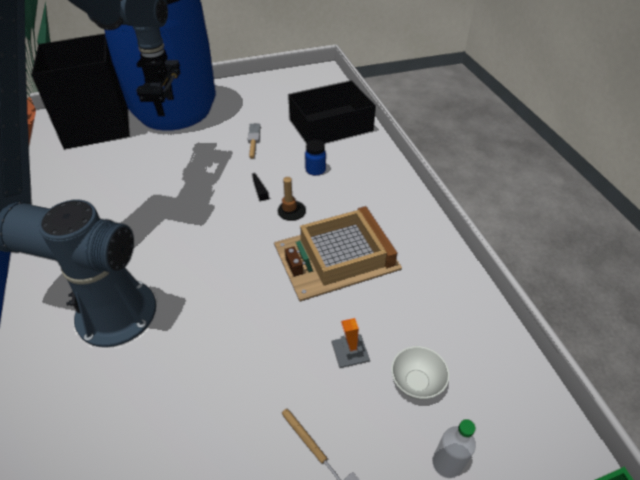

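The scene view shows the orange wedge's top at (179,247), with its stand around (188,283). The green jaw is at (312,221) and the sieve centre at (330,265). The tamper's top is at (416,184) and its mat at (409,223). In the side view the wedge's top is at (350,325), the jaw at (304,256), the tamper's top at (288,181) and the mat at (291,210).

```bash
python3 - <<'E'
from h import *
L=lambda n:pickle.load(open(f'pics/{n}.pkl','rb'))
s,d=L('scene0'),L('side0')
for n,a,b in [('wedgetop',(179,245),(350,325)),('tamptop',(416,183),(288,180)),('mat',(409,223),(291,210)),('jaw',(312,221),(304,256)),('sieve',(332,267),(344,245))]:
    print(n,[np.round(v,4) for v in tri(s,a,d,b)])
print(onz(s,[(188,283)],0),onz(d,[(351,352)],0),onz(s,[(409,223)],.006),onz(d,[(291,210)],.006))
# colour blobs
for n,c in (('s',s),('d',d)):
    h=cv2.cvtColor(c['frame'],cv2.COLOR_RGB2HSV)
    for nm,lo,hi in(('orange',(5,200,90),(14,255,255)),('green',(65,60,30),(95,255,255))):
        m=cv2.inRange(h,lo,hi); k,_,st,ce=cv2.connectedComponentsWithStats(m)
        print(n,nm,[(st[i].tolist(),ce[i].round(1).tolist()) for i in range(1,k) if st[i][4]>40])
ims=[cv2.resize(c['frame'][y:y+75,x:x+100,::-1],(400,300),interpolation=cv2.INTER_CUBIC) for c,x,y in((s,140,230),(s,270,195),(d,300,300),(d,265,215))]
cv2.imwrite('pics/c1.png',np.vstack([np.hstack(ims[:2]),np.hstack(ims[2:])]))
E
```

```text
wedgetop [array([ 0.533 , -0.2848,  0.1183]), np.float64(0.0113)]
tamptop [array([0.532 , 0.228 , 0.1284]), np.float64(0.0045)]
mat [array([0.5365, 0.229 , 0.0053]), np.float64(0.001)]
jaw [array([ 0.5076, -0.0038,  0.0587]), np.float64(0.0125)]
sieve [array([0.6277, 0.0033, 0.0484]), np.float64(0.0008)]
[[ 0.53456489 -0.28962668  0.        ]] [[ 0.54295633 -0.29133683  0.        ]] [[0.53665026 0.22918091 0.006     ]] [[0.5364819 0.227618  0.006    ]]
s orange []
s green [([297, 213, 31, 18, 298], [312.2, 221.2])]
d orange [([343, 320, 14, 30, 252], [350.5, 333.8])]
d green [([24, 0, 13, 41, 371], [29.0, 16.1]), ([38, 6, 12, 38, 250], [43.5, 29.8]), ([297, 241, 15, 30, 128], [303.7, 254.8]), ([459, 419, 17, 18, 234], [466.6, 427.8]), ([595, 466, 39, 14, 276], [617.4, 474.9])]
```

View pics/c1.png

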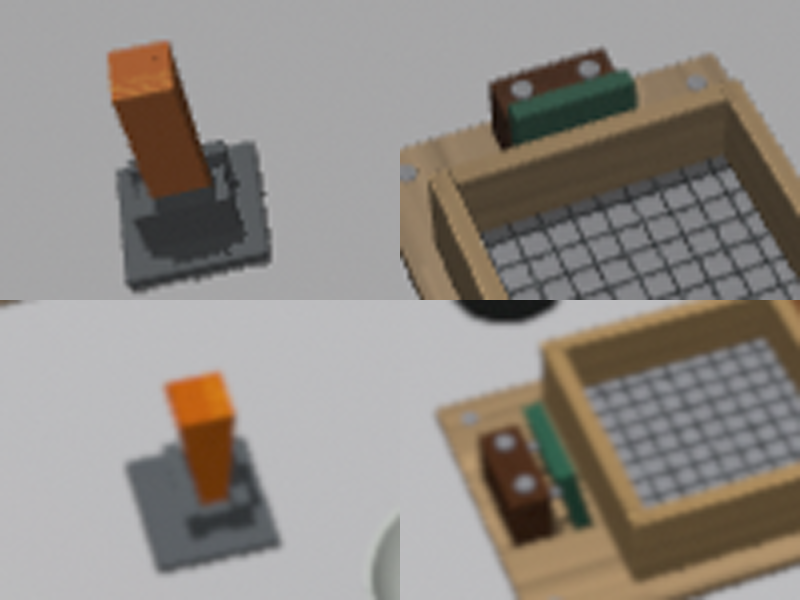

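The crop shows the wedge's plumb face towards +x and its slope towards the robot, so its x is roughly world +x. The slot lies just beyond the green jaw. Next I square the tool to the world axes and look closer with the wrist camera.

Request:
move_arm(
  commands=[
    {"hand": 8.7, "travel": [0, 0, 0], "twist": [0, 0, -7]},
    {"hand": 8.7, "travel": [0, 0, 0], "twist": [0, 0, -7]},
    {"hand": 8.7, "travel": [0, 0, 0], "twist": [0, 0, -7]},
    {"hand": 8.7, "travel": [0, 0, 0], "twist": [0, 0, -0.9]},
  ],
)

```text
time: 0.48
position: [0.2327, 0.5797, 0.2362]
tool_rot: [-0.002, 1.0, -0.0, -0.0]
ft_force: [-0.5, -0.3, 0.1]
grip_width: 0.0868
grip_force: 0.0
```

Request:
move_arm(
  commands=[
    {"hand": 8.7, "travel": [-2.47, -3.2, 0], "twist": [0, 0, 0]},
    {"hand": 8.7, "travel": [-2.47, -3.2, 0], "twist": [0, 0, 0]},
    {"hand": 8.7, "travel": [-2.47, -3.2, 0], "twist": [0, 0, 0]},
    {"hand": 8.7, "travel": [-2.47, -3.2, 0], "twist": [0, 0, 0]},
    {"hand": 8.7, "travel": [-2.47, -3.2, 0], "twist": [0, 0, 0]},
  ],
)

```text
time: 0.9
position: [0.357, 0.4186, 0.2364]
tool_rot: [0.001, 1.0, -0.0, -0.0]
ft_force: [-0.2, 0.3, -0.6]
grip_width: 0.087
grip_force: 0.0
```

Request:
move_arm(
  commands=[
    {"hand": 8.7, "travel": [-2.47, -3.2, 0], "twist": [0, 0, 0]},
    {"hand": 8.7, "travel": [-2.47, -3.2, 0], "twist": [0, 0, 0]},
    {"hand": 8.7, "travel": [-2.47, -3.2, 0], "twist": [0, 0, 0]},
    {"hand": 8.7, "travel": [-2.47, -3.2, 0], "twist": [0, 0, 0]},
    {"hand": 8.7, "travel": [-2.47, -3.2, 0], "twist": [0, 0, 0]},
  ],
)

```text
time: 1.32
position: [0.4808, 0.2583, 0.2366]
tool_rot: [0.001, 1.0, 0.0, -0.0]
ft_force: [1.1, 0.8, 0.1]
grip_width: 0.0869
grip_force: 0.0
```

Request:
move_arm(
  commands=[
    {"hand": 8.7, "travel": [0, 0, 0], "twist": [0, 0, 0]},
    {"hand": 8.7, "travel": [0, 0, 0], "twist": [0, 0, 0]},
  ],
)

```text
time: 1.48
position: [0.4813, 0.2583, 0.2364]
tool_rot: [0.003, 1.0, 0.0, -0.0]
ft_force: [0.3, 0.7, -0.4]
grip_width: 0.0871
grip_force: 0.0
```

```bash
python3 -c "
from h import *
from rig import robot
shot(robot,'wrist','wA');o=robot.get_obs();print(o['position'],R.from_quat(o['tool_rot']).as_matrix().round(4),o['time'])"
```

```text
[0.47998746 0.25947912 0.23628795] [[-1.0e+00  3.7e-03 -1.2e-03]
 [ 3.7e-03  1.0e+00  3.0e-04]
 [ 1.2e-03  3.0e-04 -1.0e+00]] 1.5333
```

Request:
move_arm(
  commands=[
    {"hand": 8.7, "travel": [0, -4, 0], "twist": [0, 0, 0]},
    {"hand": 8.7, "travel": [0, -4, 0], "twist": [0, 0, 0]},
    {"hand": 8.7, "travel": [0, -3, 0], "twist": [0, 0, 0]},
    {"hand": 8.7, "travel": [0, 0, 0], "twist": [0, 0, 0]},
    {"hand": 8.7, "travel": [0, 0, 0], "twist": [0, 0, 0]},
  ],
)

```text
time: 1.95
position: [0.4791, 0.1505, 0.2366]
tool_rot: [0.001, 1.0, 0.0, -0.0]
ft_force: [-0.4, 0.5, 0.1]
grip_width: 0.0869
grip_force: 0.0
```

```bash
python3 -c "
from h import *
from rig import robot
shot(robot,'wrist','wB');o=robot.get_obs();print(o['position'],o['time'])"
```

```text
[0.47928657 0.15125876 0.23662151] 2.0
```

Request:
move_arm(
  commands=[
    {"hand": 8.7, "travel": [0.5, -3.5, 0], "twist": [0, 0, 0]},
    {"hand": 8.7, "travel": [0.5, -3.5, 0], "twist": [0, 0, 0]},
    {"hand": 8.7, "travel": [0.5, -3.5, 0], "twist": [0, 0, 0]},
    {"hand": 8.7, "travel": [0, 0, 0], "twist": [0, 0, 0]},
    {"hand": 8.7, "travel": [0, 0, 0], "twist": [0, 0, 0]},
  ],
)

```text
time: 2.42
position: [0.465, 0.0456, 0.2366]
tool_rot: [0.001, 1.0, 0.0, 0.0]
ft_force: [0.0, 1.2, 0.7]
grip_width: 0.0869
grip_force: 0.0
```

```bash
python3 -c "
from h import *
from rig import robot
shot(robot,'wrist','wC');o=robot.get_obs();print(o['position'],o['time'])"
```

```text
[0.46511479 0.04640652 0.23661976] 2.4667
```

Request:
move_arm(
  commands=[
    {"hand": 8.7, "travel": [0, -3.5, 0], "twist": [0, 0, 0]},
    {"hand": 8.7, "travel": [0, -3.5, 0], "twist": [0, 0, 0]},
    {"hand": 8.7, "travel": [0, -2, 0], "twist": [0, 0, 0]},
    {"hand": 8.7, "travel": [0, 0, 0], "twist": [0, 0, 0]},
    {"hand": 8.7, "travel": [0, 0, 0], "twist": [0, 0, 0]},
  ],
)

```text
time: 2.88
position: [0.4656, -0.0436, 0.2365]
tool_rot: [-0.0, 1.0, 0.001, 0.0]
ft_force: [-0.3, -0.0, 0.1]
grip_width: 0.0872
grip_force: 0.0
```

```bash
python3 -c "
from h import *
from rig import robot
shot(robot,'wrist','wD');o=robot.get_obs();print(o['position'],o['time'])"
```

```text
[ 0.46518311 -0.04301343  0.2364142 ] 2.9333
```

Request:
move_arm(
  commands=[
    {"hand": 8.7, "travel": [-0.4, -4, 0], "twist": [0, 0, 0]},
    {"hand": 8.7, "travel": [-0.4, -4, 0], "twist": [0, 0, 0]},
    {"hand": 8.7, "travel": [-0.4, -4, 0], "twist": [0, 0, 0]},
    {"hand": 8.7, "travel": [-0.4, -4, 0], "twist": [0, 0, 0]},
    {"hand": 8.7, "travel": [-0.4, -4, 0], "twist": [0, 0, 0]},
  ],
)

```text
time: 3.35
position: [0.4861, -0.244, 0.2365]
tool_rot: [-0.002, 1.0, 0.001, 0.0]
ft_force: [0.2, 0.1, 0.3]
grip_width: 0.087
grip_force: 0.0
```

Request:
move_arm(
  commands=[
    {"hand": 8.7, "travel": [0, 0, 0], "twist": [0, 0, 0]},
    {"hand": 8.7, "travel": [0, 0, 0], "twist": [0, 0, 0]},
  ],
)

```text
time: 3.52
position: [0.4861, -0.2449, 0.2362]
tool_rot: [0.0, 1.0, 0.0, 0.0]
ft_force: [0.1, 1.1, -0.2]
grip_width: 0.0872
grip_force: 0.0
```

```bash
python3 -c "
from h import *
from rig import robot
shot(robot,'wrist','wE');o=robot.get_obs();print(o['position'],o['time'])"
```

```text
[ 0.48544642 -0.24320849  0.23608189] 3.5667
```

Request:
move_arm(
  commands=[
    {"hand": 8.7, "travel": [0, -4, 0], "twist": [0, 0, 0]},
    {"hand": 8.7, "travel": [0, -4, 0], "twist": [0, 0, 0]},
    {"hand": 8.7, "travel": [0, -1, 0], "twist": [0, 0, 0]},
    {"hand": 8.7, "travel": [0, 0, 0], "twist": [0, 0, 0]},
    {"hand": 8.7, "travel": [0, 0, 0], "twist": [0, 0, 0]},
  ],
)

```text
time: 3.98
position: [0.4853, -0.3322, 0.2361]
tool_rot: [-0.001, 1.0, 0.001, -0.001]
ft_force: [-1.8, 0.3, -0.0]
grip_width: 0.087
grip_force: 0.0
```

```bash
python3 -c "
from h import *
from rig import robot
shot(robot,'wrist','wF');o=robot.get_obs();print(o['position'],R.from_quat(o['tool_rot']).as_matrix().round(4).tolist(),o['time'])
f=lambda n,k=1:cv2.resize(cv2.imread(f'pics/{n}.png'),(400,300))
cv2.imwrite('pics/m1.png',np.vstack([np.hstack([f('wA'),f('wC')]),np.hstack([f('wE'),f('wF')])]))"
```

```text
[ 0.48511485 -0.33173705  0.23614401] [[-1.0, -0.0023, -0.0015], [-0.0023, 1.0, 0.0028], [0.0015, 0.0028, -1.0]] 4.0333
```

View pics/m1.png

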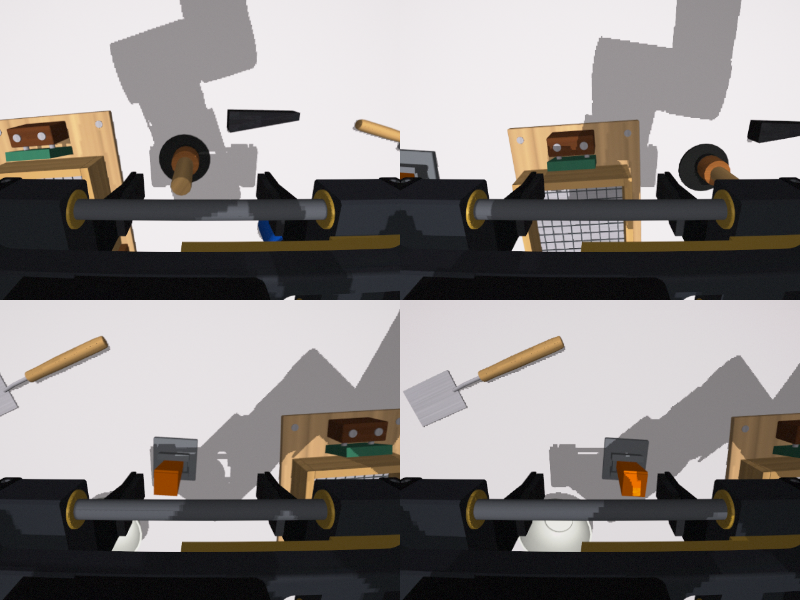

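The wrist mosaic is at 0.625 scale. It shows the tamper on its mat in A, the cleat and green jaw with the sieve's near wall in C, and the wedge and stand in E and F. Next I zoom in on the slot and the wedge.

```bash
python3 - <<'E'
from h import *
f=lambda n,x,y:cv2.resize(cv2.imread(f'pics/{n}.png')[y:y+150,x:x+200],(400,300),interpolation=cv2.INTER_CUBIC)
cv2.imwrite('pics/m2.png',np.vstack([np.hstack([f('wC',180,170),f('wD',275,170)]),np.hstack([f('wE',200,190),f('wF',280,190)])]))
E
```

```text
(no output)
```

View pics/m2.png

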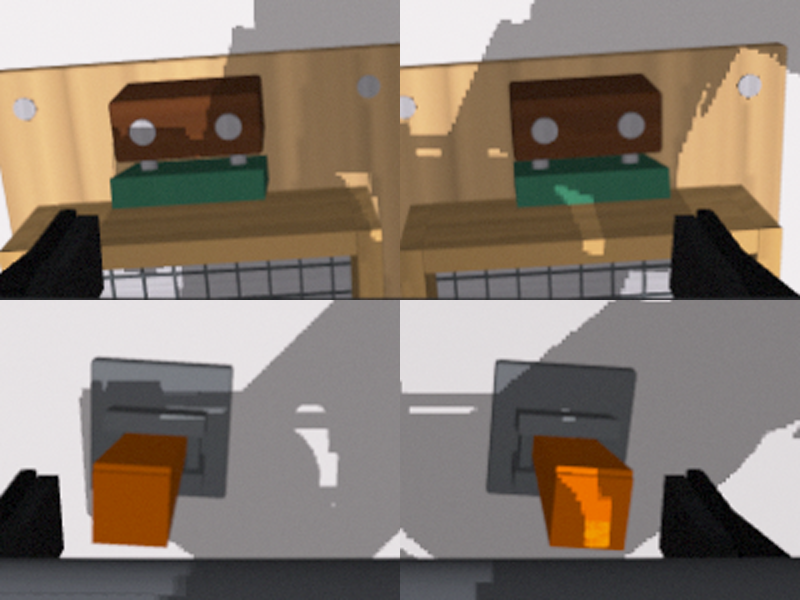

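```bash
cat > meas.py <<'E'
from h import *
L=lambda n:pickle.load(open(f'pics/{n}.pkl','rb'))
C,D,E_,F=L('wC'),L('wD'),L('wE'),L('wF')
crop=lambda x0,y0,px,py:lambda u,v:(x0+(u-px+.5)/2-.5,y0+(v-py+.5)/2-.5)
c=crop(180,170,0,0);d=crop(275,170,400,0);e=crop(200,190,0,300);f=crop(280,190,400,300)
for n,a,A,b,B in [('w+x-y',E_,e(93,545),F,f(552,547)),('w+x+y',E_,e(168,547),F,f(629,550)),('w-x-y',E_,e(96,472),F,f(557,473)),('w-x+y',E_,e(171,475),F,f(631,475)),
 ('stand nl',E_,e(93,359),F,f(496,361)),('stand nr',E_,e(232,367),F,f(635,369)),('stand fr',E_,e(224,496),F,f(622,494)),
 ('jaw l',C,c(113,207),D,d(515,205)),('jaw r',C,c(267,196),D,d(668,196)),('sieve r',C,c(380,240),D,d(783,228)),('sieve l',C,c(3,250),D,d(402,249))]:
    p,r=tri(a,A,b,B);print(n,p.round(4),round(r*1e3,1))
for n,cc,tf in(('C',C,lambda u:u),('D',D,lambda u:u)):
    im=cc['frame'];h=cv2.cvtColor(im,cv2.COLOR_RGB2HSV)
    g=cv2.inRange(h,(60,60,20),(95,255,255));k,l,st,_=cv2.connectedComponentsWithStats(g);i=1+np.argmax(st[1:,4]);x0,w=st[i,0],st[i,2]
    low=[];sv=[];gy=cv2.Sobel(cv2.GaussianBlur(im,(3,3),0)[:,:,0].astype(float),cv2.CV_64F,0,1)
    for x in range(x0+6,x0+w-6):
        y=np.where(l[:,x]==i)[0].max()+.5;low.append((x,y));yy=int(y)+10;sv.append((x,yy+np.argmax(gy[yy:yy+20,x])))
    for nm,p in(('jaw',low),('sieve',sv)):
        p=np.array(p,float);P=onz(cc,p,.072);
        m=np.median(P[:,0]-np.polyval(np.polyfit(P[:,1],P[:,0],1),P[:,1]))
        for _ in range(4):
            q=np.polyfit(P[:,1],P[:,0],1);r=np.abs(P[:,0]-np.polyval(q,P[:,1]));P=P[r<=max(.0008,np.percentile(r,85))]
        print(n,nm,'x at y=0:',np.polyval(q,0).round(4),'slope',q[0].round(4),'res',r.std().round(5),'y',P[:,1].min().round(4),P[:,1].max().round(4),p[len(p)//2])
E
python3 meas.py
```

```text
w+x-y [ 0.5484 -0.3027  0.1213] 0.3
w+x+y [ 0.548  -0.2726  0.1241] 0.2
w-x-y [ 0.5195 -0.301   0.115 ] 0.7
w-x+y [ 0.5209 -0.2715  0.1144] 1.0
stand nl [ 0.5009 -0.3226  0.003 ] 0.1
stand nr [ 0.5048 -0.2485  0.0048] 0.3
stand fr [ 0.5744 -0.253   0.0132] 2.2
jaw l [ 0.5158 -0.0313  0.067 ] 0.5
jaw r [0.512  0.0402 0.0641] 0.5
sieve r [0.5257 0.0915 0.0768] 4.8
sieve l [ 0.5364 -0.0839  0.0704] 0.2
C jaw x at y=0: 0.5125 slope -0.0656 res 0.00014 y -0.0257 0.0346 [274.  271.5]
C sieve x at y=0: 0.5311 slope -0.0659 res 0.00015 y -0.0269 0.0344 [274. 290.]
D jaw x at y=0: 0.5123 slope -0.067 res 0.00016 y -0.0262 0.0329 [371.  270.5]
D sieve x at y=0: 0.5309 slope -0.0605 res 0.00015 y -0.026 0.0342 [371. 289.]
```

```bash
cat >> meas.py <<'E'
print('----')
for cc,t,pts in((E_,e,[(93,545),(168,547),(96,472),(171,475)]),(F,f,[(552,547),(629,550),(557,473),(631,475)])):
    print(onz(cc,[t(*p) for p in pts],.120).round(4).tolist())
S,X=L('scene0'),L('side0')
# wedge top +x corners, stem etc in fixed cams for check
print('scene/side proj of wedge top centre, slot', proj(S,[[.535,-.287,.12],[.5214,.0045,.072]]).round(1).tolist(),proj(X,[[.535,-.287,.12],[.5214,.0045,.072]]).round(1).tolist())
A,B=L('wA'),L('wB')
for n,cc in(('A',A),('B',B)):
    h=cv2.cvtColor(cc['frame'],cv2.COLOR_RGB2HSV);m=cv2.inRange(h,(8,70,40),(25,255,255));m[:200]=0;m[330:]=0
    k,l,st,ce=cv2.connectedComponentsWithStats(m);print(n,[(st[i].tolist()) for i in range(1,k) if st[i][4]>150])
E
python3 meas.py | sed -n '/----/,$p'; python3 - <<'E'
from h import *
f=lambda n,x,y:cv2.resize(cv2.imread(f'pics/{n}.png')[y:y+150,x:x+200],(400,300),interpolation=cv2.INTER_CUBIC)
cv2.imwrite('pics/m3.png',np.hstack([f('wA',200,190),f('wB',320,190)]))
E
```

```text
----
[[0.5492, -0.303, 0.12], [0.55, -0.273, 0.12], [0.5179, -0.3, 0.12], [0.5191, -0.271, 0.12]]
[[0.5489, -0.3025, 0.12], [0.5503, -0.2716, 0.12], [0.5172, -0.3016, 0.12], [0.518, -0.2728, 0.12]]
scene/side proj of wedge top centre, slot [[175.9, 247.8], [315.9, 222.8]] [[349.4, 323.3], [306.5, 247.5]]
A [[0, 200, 198, 119, 15109], [568, 200, 72, 27, 1084], [274, 233, 45, 80, 2700], [107, 303, 33, 27, 494], [501, 303, 34, 27, 499]]
B [[69, 200, 225, 120, 16845], [379, 236, 49, 65, 1934], [107, 303, 33, 27, 502], [501, 303, 34, 27, 500]]
```

View pics/m3.png

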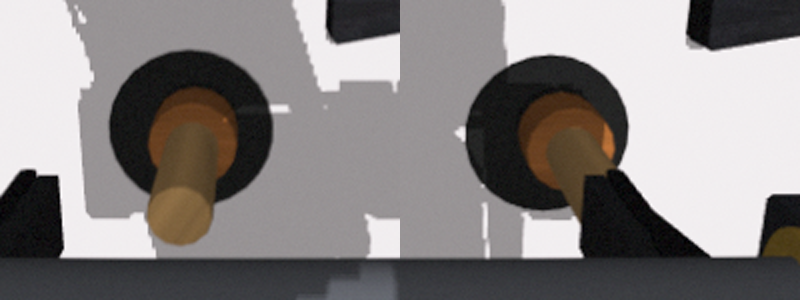

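The zoom shows the tamper's stem top at crop (180,215) in A, with the mat's ellipse centre at about (191,126). Next I move above the wedge.

Request:
move_arm(
  commands=[
    {"hand": 8.7, "travel": [-2.42, 2.23, 0], "twist": [0, 0, 0]},
    {"hand": 8.7, "travel": [-2.42, 2.23, 0], "twist": [0, 0, 0]},
    {"hand": 8.7, "travel": [0, 0, 4], "twist": [0, 0, 2.3]},
    {"hand": 8.7, "travel": [0, 0, 0], "twist": [0, 0, 0]},
    {"hand": 8.7, "travel": [0, 0, 0], "twist": [0, 0, 0]},
  ],
)

```text
time: 4.45
position: [0.532, -0.2865, 0.1948]
tool_rot: [0.018, 1.0, 0.002, -0.003]
ft_force: [0.0, -0.0, 0.3]
grip_width: 0.0871
grip_force: 0.0
```

```bash
cat >> h.py <<'E'
def st(robot,n=1):
    o=robot.get_obs();M=R.from_quat(o['tool_rot']).as_matrix()
    print('t',o['time'],'p',np.round(o['position'],4),'yaw',np.degrees(np.arctan2(-M[0,1],M[1,1])).round(2),'zax',M[:,2].round(4),'F',np.round(o['ft_force'],1),'w',round(o['grip_width'],4),'g',round(o['grip_force'],1)); return o
E
python3 - <<'E'
from h import *
from rig import robot
st(robot);shot(robot,'side','s1');shot(robot,'scene','sc1');st(robot)
L=lambda n:pickle.load(open(f'pics/{n}.pkl','rb'))
A=L('wA')
print(onz(A,[(289.6,297.2)],.126),onz(A,[(295,252.7)],.006))
f=lambda n,x,y:cv2.resize(cv2.imread(f'pics/{n}.png')[y:y+150,x:x+200],(400,300),interpolation=cv2.INTER_CUBIC)
cv2.imwrite('pics/m4.png',np.hstack([f('s1',250,240),f('sc1',80,170)]))
E
```

```text
t 4.45 p [ 0.532  -0.2865  0.1948] yaw -2.05 zax [-0.0057  0.0046 -1.    ] F [ 0.  -0.   0.3] w 0.0871 g 0.0
t 4.55 p [ 0.5336 -0.2895  0.1975] yaw -2.19 zax [ 0.e+00 -1.e-04 -1.e+00] F [ 0.5 -0.9  0.1] w 0.0869 g 0.0
[[0.52822508 0.23534902 0.126     ]] [[0.53256065 0.23162021 0.006     ]]
```

View pics/m4.png

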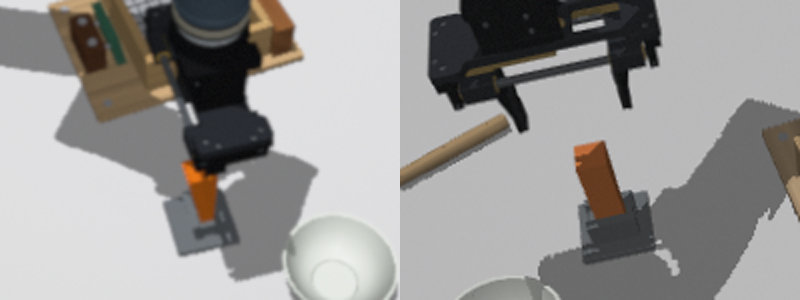

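The fingers straddle the wedge squarely in both views, so I descend and grip.

Request:
move_arm(
  commands=[
    {"hand": 8.7, "travel": [0, 0, 3.2], "twist": [0, 0, 0]},
    {"hand": 8.7, "travel": [0, 0, 3.2], "twist": [0, 0, 0]},
    {"hand": 8.7, "travel": [0, 0, 3.2], "twist": [0, 0, 0]},
    {"hand": 8.7, "travel": [0, 0, 0], "twist": [0, 0, 0]},
  ],
)

```text
time: 4.88
position: [0.5304, -0.2886, 0.0967]
tool_rot: [0.02, 1.0, 0.003, -0.004]
ft_force: [-1.2, 0.8, 0.5]
grip_width: 0.0875
grip_force: 0.0
```

Request:
move_arm(
  commands=[
    {"hand": 3.5, "travel": [0, 0, 0], "twist": [0, 0, 0]},
    {"hand": 2.0, "travel": [0, 0, 0], "twist": [0, 0, 0]},
    {"hand": 2.0, "travel": [0, 0, 0], "twist": [0, 0, 0]},
    {"hand": 2.0, "travel": [0, 0, 0], "twist": [0, 0, 0]},
    {"hand": 2.0, "travel": [0, 0, 0], "twist": [0, 0, 0]},
  ],
  force=30,
)

```text
time: 5.3
position: [0.5345, -0.291, 0.1025]
tool_rot: [0.02, 1.0, -0.001, 0.001]
ft_force: [0.4, 0.5, 1.0]
grip_width: 0.0613
grip_force: 0.0
```

Request:
move_arm(
  commands=[
    {"hand": 2.0, "travel": [0, 0, 0], "twist": [0, 0, 0]},
    {"hand": 2.0, "travel": [0, 0, 0], "twist": [0, 0, 0]},
    {"hand": 2.0, "travel": [0, 0, 0], "twist": [0, 0, 0]},
    {"hand": 2.0, "travel": [0, 0, 0], "twist": [0, 0, 0]},
  ],
)

```text
time: 5.63
position: [0.5336, -0.2902, 0.1006]
tool_rot: [0.02, 1.0, -0.0, 0.0]
ft_force: [-0.2, -0.1, 0.3]
grip_width: 0.0349
grip_force: 0.0
```

Request:
move_arm(
  commands=[
    {"hand": 3.5, "travel": [0, 0.2, 0], "twist": [0, 0, 0]},
    {"hand": 2.0, "travel": [0, 0, 0], "twist": [0, 0, 0]},
    {"hand": 2.0, "travel": [0, 0, 0], "twist": [0, 0, 0]},
    {"hand": 2.0, "travel": [0, 0, 0], "twist": [0, 0, 0]},
    {"hand": 2.0, "travel": [0, 0, 0], "twist": [0, 0, 0]},
  ],
  force=30,
)

```text
time: 6.05
position: [0.5336, -0.2881, 0.1004]
tool_rot: [0.02, 1.0, 0.0, -0.0]
ft_force: [-0.4, 0.3, -0.7]
grip_width: 0.0295
grip_force: 30.0
```

```bash
python3 -c "
from h import *
from rig import robot
st(robot)"
```

```text
t 6.05 p [ 0.5336 -0.2881  0.1004] yaw -2.28 zax [-3.e-04  4.e-04 -1.e+00] F [-0.4  0.3 -0.7] w 0.0295 g 30.0
```

Request:
move_arm(
  commands=[
    {"hand": 2.0, "travel": [0, 0, -2.4], "twist": [0, 0, 0]},
    {"hand": 2.0, "travel": [0, 0, -2.6], "twist": [0, 0, 0]},
    {"hand": 2.0, "travel": [0, 0, -2.6], "twist": [0, 0, 0]},
    {"hand": 2.0, "travel": [0, 0, -2.4], "twist": [0, 0, 0]},
  ],
)

```text
time: 6.38
position: [0.5336, -0.2882, 0.2015]
tool_rot: [0.02, 1.0, 0.0, -0.0]
ft_force: [0.0, -0.1, -0.6]
grip_width: 0.03
grip_force: 30.0
```

Request:
move_arm(
  commands=[
    {"hand": 2.0, "travel": [0.34, 2.9, 0], "twist": [0, 0, 0]},
    {"hand": 2.0, "travel": [0.34, 2.9, 0], "twist": [0, 0, 0]},
    {"hand": 2.0, "travel": [0.34, 2.9, 0], "twist": [0, 0, 0]},
    {"hand": 2.0, "travel": [0.34, 2.9, 0], "twist": [0, 0, 0]},
    {"hand": 2.0, "travel": [0.34, 2.9, 0], "twist": [0, 0, 0]},
  ],
)

```text
time: 6.8
position: [0.522, -0.1415, 0.2005]
tool_rot: [0.02, 1.0, 0.0, -0.0]
ft_force: [1.3, -0.1, -0.9]
grip_width: 0.0299
grip_force: 30.0
```

Request:
move_arm(
  commands=[
    {"hand": 2.0, "travel": [0.34, 2.9, 0], "twist": [0, 0, 0]},
    {"hand": 2.0, "travel": [0.34, 2.9, 0], "twist": [0, 0, 0]},
    {"hand": 2.0, "travel": [0.34, 2.9, 0], "twist": [0, 0, 0]},
    {"hand": 2.0, "travel": [0.34, 2.9, 0], "twist": [0, 0, 0]},
    {"hand": 2.0, "travel": [0.34, 2.9, 0], "twist": [0, 0, 0]},
  ],
)

```text
time: 7.22
position: [0.5108, 0.0042, 0.2005]
tool_rot: [0.02, 1.0, 0.0, -0.0]
ft_force: [0.0, 0.2, -0.9]
grip_width: 0.0299
grip_force: 30.0
```

Request:
move_arm(
  commands=[
    {"hand": 2.0, "travel": [0, 0, 0], "twist": [0, 0, -3]},
    {"hand": 2.0, "travel": [0, 0, 0], "twist": [0, 0, -3]},
    {"hand": 2.0, "travel": [0, 0, 0], "twist": [0, 0, 0]},
    {"hand": 2.0, "travel": [0, 0, 0], "twist": [0, 0, 0]},
    {"hand": 2.0, "travel": [0, 0, 0], "twist": [0, 0, 0]},
  ],
)

```text
time: 7.63
position: [0.5112, 0.0026, 0.2005]
tool_rot: [-0.032, 0.999, -0.0, -0.0]
ft_force: [0.5, -0.2, -1.0]
grip_width: 0.0297
grip_force: 30.0
```

```bash
python3 - <<'E'
from h import *
from rig import robot
for i in range(3):
    st(robot); shot(robot,['side','scene','wrist'][i],['s2','sc2','w2'][i])
st(robot)
f=lambda n,x,y:cv2.resize(cv2.imread(f'pics/{n}.png')[y:y+150,x:x+200],(400,300),interpolation=cv2.INTER_CUBIC)
cv2.imwrite('pics/m5.png',np.vstack([np.hstack([f('s2',200,150),f('sc2',220,100)]),np.hstack([f('w2',220,190),cv2.resize(cv2.imread('pics/w2.png'),(400,300))])]))
E
```

```text
t 7.6333 p [0.5112 0.0026 0.2005] yaw 3.63 zax [-1.e-04 -0.e+00 -1.e+00] F [ 0.5 -0.2 -1. ] w 0.0297 g 30.0
t 7.6833 p [0.5112 0.0025 0.2005] yaw 3.63 zax [-1.e-04  0.e+00 -1.e+00] F [ 0.5 -0.3 -1.8] w 0.0303 g 30.0
t 7.7333 p [0.5113 0.0024 0.2005] yaw 3.64 zax [-1.e-04  0.e+00 -1.e+00] F [-0.3  0.  -1. ] w 0.0298 g 30.0
t 7.7833 p [0.5112 0.0024 0.2005] yaw 3.65 zax [-1.e-04  0.e+00 -1.e+00] F [-0.1 -0.3 -1. ] w 0.0298 g 30.0
```

View pics/m5.png

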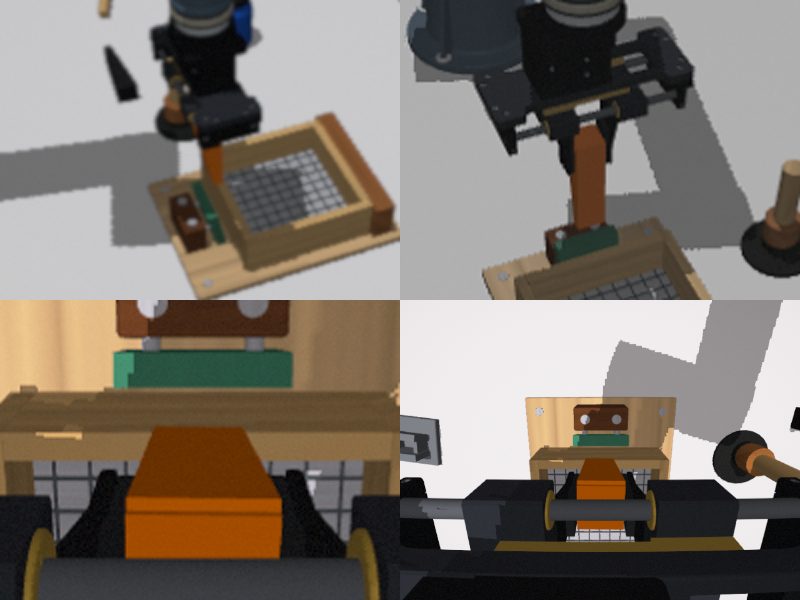

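The side, scene and wrist views show the wedge hanging thin end down above the slot. In the wrist crop its foot edge runs from (152,427) to (240,427), the jaw's edge is at row 388 and the sieve's edge at about row 430. Now I measure the foot against the slot in this one frame.

```bash
python3 - <<'E'
from h import *
c=pickle.load(open('pics/w2.pkl','rb'));im=c['frame']
print('foot -x corners',onz(c,[(296,253.3),(340,253.3)],.1105).round(4).tolist())
h=cv2.cvtColor(im,cv2.COLOR_RGB2HSV)
g=cv2.inRange(h,(60,60,20),(95,255,255));k,l,s,_=cv2.connectedComponentsWithStats(g);i=1+np.argmax(s[1:,4]);x0,w=s[i,0],s[i,2]
low=np.array([(x,np.where(l[:,x]==i)[0].max()+.5) for x in range(x0+6,x0+w-6)]);P=onz(c,low,.072);q=np.polyfit(P[:,1],P[:,0],1);print('jaw y=0',q,P[:,1].min(),P[:,1].max())
gy=cv2.Sobel(cv2.GaussianBlur(im,(3,3),0)[:,:,0].astype(float),cv2.CV_64F,0,1)
sv=[(x,242+np.argmax(gy[242:265,x])) for x in list(range(240,290))+list(range(350,400))];P=onz(c,sv,.072)
q=np.polyfit(P[:,1],P[:,0],1)
for _ in range(5):
    r=abs(P[:,0]-np.polyval(q,P[:,1]));P=P[r<max(.0008,np.percentile(r,85))];q=np.polyfit(P[:,1],P[:,0],1)
print('sieve y=0',q,len(P))
m=cv2.inRange(h,(3,150,60),(16,255,255));m[320:]=0
for x in(305,312,320,328,335): print(x,np.where(m[235:300,x]>0)[0].min()+235,end=' ')
for y in(258,265,280): xs=np.where(m[y,270:370]>0)[0];print(y,xs.min()+270,xs.max()+270)
E
```

```text
foot -x corners [[0.5168, -0.013, 0.1105], [0.5149, 0.017, 0.1105]]
jaw y=0 [-0.06736504  0.51193094] -0.025649045494737545 0.03353872597033251
sieve y=0 [-0.06349281  0.53130529] 100
305 253 312 253 320 253 328 253 335 253 258 295 343
265 292 347
280 286 355
```

The foot is centred within about 0.5 mm and the gap measures 19.4 mm, so I lower it.

Request:
move_arm(
  commands=[
    {"hand": 2.0, "travel": [0, 0.2, 1.2], "twist": [0, 0, 0]},
    {"hand": 2.0, "travel": [0, 0, 1.2], "twist": [0, 0, 0]},
    {"hand": 2.0, "travel": [0, 0, 1.2], "twist": [0, 0, 0]},
    {"hand": 2.0, "travel": [0, 0, 0.6], "twist": [0, 0, 0]},
    {"hand": 2.0, "travel": [0, 0, 0.4], "twist": [0, 0, 0]},
  ],
)

```text
time: 8.2
position: [0.5107, 0.0046, 0.1538]
tool_rot: [-0.032, 0.999, 0.0, -0.001]
ft_force: [-0.3, -0.9, -0.4]
grip_width: 0.03
grip_force: 30.0
```

Request:
move_arm(
  commands=[
    {"hand": 2.0, "travel": [0, 0, 0.3], "twist": [0, 0, 0]},
    {"hand": 2.0, "travel": [0, 0, 0.3], "twist": [0, 0, 0]},
    {"hand": 2.0, "travel": [0, 0, 0.3], "twist": [0, 0, 0]},
    {"hand": 2.0, "travel": [0, 0, 0.1], "twist": [0, 0, 0]},
  ],
)

```text
time: 8.53
position: [0.5117, 0.0047, 0.1446]
tool_rot: [-0.032, 0.999, -0.0, 0.001]
ft_force: [1.2, 0.3, -0.9]
grip_width: 0.0299
grip_force: 30.0
```

Request:
move_arm(
  commands=[
    {"hand": 2.0, "travel": [0, 0, 0.2], "twist": [0, 0, 0]},
    {"hand": 2.0, "travel": [0, 0, 0.2], "twist": [0, 0, 0]},
    {"hand": 2.0, "travel": [0, 0, 0.1], "twist": [0, 0, 0]},
    {"hand": 2.0, "travel": [0, 0, 0], "twist": [0, 0, 0]},
  ],
)

```text
time: 8.87
position: [0.5122, 0.0047, 0.1398]
tool_rot: [-0.032, 0.999, -0.0, 0.001]
ft_force: [2.7, -0.0, -2.8]
grip_width: 0.0296
grip_force: 30.0
```

The wedge now touches the sloped jaw side. I shift towards the sieve as it goes deeper.

Request:
move_arm(
  commands=[
    {"hand": 2.0, "travel": [-0.1, 0, 0], "twist": [0, 0, 0]},
    {"hand": 2.0, "travel": [-0.1, 0, 0], "twist": [0, 0, 0]},
    {"hand": 2.0, "travel": [0, 0, 0], "twist": [0, 0, 0]},
  ],
)

```text
time: 9.12
position: [0.5128, 0.005, 0.1395]
tool_rot: [-0.033, 0.999, 0.0, -0.0]
ft_force: [1.7, 0.1, -0.9]
grip_width: 0.03
grip_force: 30.0
```

Request:
move_arm(
  commands=[
    {"hand": 2.0, "travel": [-0.03, 0, 0.2], "twist": [0, 0, 0]},
    {"hand": 2.0, "travel": [-0.03, 0, 0.2], "twist": [0, 0, 0]},
    {"hand": 2.0, "travel": [0, 0, 0], "twist": [0, 0, 0]},
  ],
)

```text
time: 9.37
position: [0.5136, 0.0051, 0.1352]
tool_rot: [-0.032, 0.999, 0.0, -0.0]
ft_force: [1.9, -0.0, -0.6]
grip_width: 0.0299
grip_force: 30.0
```

Request:
move_arm(
  commands=[
    {"hand": 2.0, "travel": [-0.1, 0, 0], "twist": [0, 0, 0]},
    {"hand": 2.0, "travel": [0, 0, 0], "twist": [0, 0, 0]},
    {"hand": 2.0, "travel": [0, 0, 0], "twist": [0, 0, 0]},
  ],
)

```text
time: 9.62
position: [0.514, 0.0052, 0.1353]
tool_rot: [-0.033, 0.999, 0.0, -0.001]
ft_force: [-0.6, -0.4, 0.1]
grip_width: 0.0296
grip_force: 30.0
```

Request:
move_arm(
  commands=[
    {"hand": 2.0, "travel": [-0.03, 0, 0.2], "twist": [0, 0, 0]},
    {"hand": 2.0, "travel": [-0.02, 0, 0.2], "twist": [0, 0, 0]},
    {"hand": 2.0, "travel": [0, 0, 0], "twist": [0, 0, 0]},
  ],
)

```text
time: 9.87
position: [0.5146, 0.0052, 0.1312]
tool_rot: [-0.033, 0.999, 0.0, -0.001]
ft_force: [-1.2, -1.4, -2.0]
grip_width: 0.0298
grip_force: 30.0
```

```bash
python3 -c "
from h import *
from rig import robot
for i in range(4): st(robot);robot.camera('side')"
```

```text
t 9.8667 p [0.5146 0.0052 0.1312] yaw 3.74 zax [-1.4e-03  1.0e-04 -1.0e+00] F [-1.2 -1.4 -2. ] w 0.0298 g 30.0
t 9.9167 p [0.5146 0.0051 0.1312] yaw 3.74 zax [-1.4e-03  1.0e-04 -1.0e+00] F [-1.6 -0.  -0.5] w 0.0297 g 30.0
t 9.9667 p [0.5146 0.0052 0.1312] yaw 3.74 zax [-1.4e-03  1.0e-04 -1.0e+00] F [-0.7 -0.2 -1.6] w 0.0301 g 30.0
t 10.0167 p [0.5147 0.0052 0.1312] yaw 3.74 zax [-1.3e-03  1.0e-04 -1.0e+00] F [-1.2  0.  -2.1] w 0.0302 g 30.0
```

Request:
move_arm(
  commands=[
    {"hand": 2.0, "travel": [0, 0, 0.15], "twist": [0, 0, 0]},
    {"hand": 2.0, "travel": [0, 0, 0.15], "twist": [0, 0, 0]},
    {"hand": 2.0, "travel": [0, 0, 0], "twist": [0, 0, 0]},
  ],
)

```text
time: 10.32
position: [0.5148, 0.0051, 0.1287]
tool_rot: [-0.033, 0.999, -0.0, -0.0]
ft_force: [-1.3, 0.6, 2.7]
grip_width: 0.0297
grip_force: 30.0
```

Request:
move_arm(
  commands=[
    {"hand": 2.0, "travel": [0, 0, 0.1], "twist": [0, 0, 0]},
    {"hand": 2.0, "travel": [0, 0, 0.1], "twist": [0, 0, 0]},
    {"hand": 2.0, "travel": [0, 0, 0], "twist": [0, 0, 0]},
  ],
)

```text
time: 10.57
position: [0.5149, 0.0051, 0.1269]
tool_rot: [-0.033, 0.999, -0.0, -0.0]
ft_force: [-2.8, 0.1, 4.5]
grip_width: 0.0298
grip_force: 30.0
```

Both faces now bear, with about 5 N upward at about 35 mm depth. I let go, then lift clear.

Request:
move_arm(
  commands=[
    {"hand": 3.4, "travel": [0, 0, 0], "twist": [0, 0, 0]},
    {"hand": 4.0, "travel": [0, 0, 0], "twist": [0, 0, 0]},
    {"hand": 5.5, "travel": [0, 0, 0], "twist": [0, 0, 0]},
    {"hand": 5.5, "travel": [0, 0, 0], "twist": [0, 0, 0]},
    {"hand": 5.5, "travel": [0, 0, 0], "twist": [0, 0, 0]},
  ],
)

```text
time: 10.98
position: [0.5154, 0.0051, 0.1265]
tool_rot: [-0.032, 0.999, 0.0, 0.0]
ft_force: [0.1, -0.2, 0.2]
grip_width: 0.0508
grip_force: 0.0
```

Request:
move_arm(
  commands=[
    {"hand": 5.5, "travel": [0, 0, 0], "twist": [0, 0, 0]},
    {"hand": 5.5, "travel": [0, 0, 0], "twist": [0, 0, 0]},
    {"hand": 5.5, "travel": [0, 0, -1], "twist": [0, 0, 0]},
    {"hand": 5.5, "travel": [0, 0, -2], "twist": [0, 0, 0]},
    {"hand": 8.7, "travel": [0, 0, -3], "twist": [0, 0, 0]},
  ],
)

```text
time: 11.4
position: [0.5134, 0.0054, 0.1857]
tool_rot: [-0.032, 0.999, 0.001, -0.003]
ft_force: [1.2, -0.9, 1.3]
grip_width: 0.057
grip_force: 0.0
```

Request:
move_arm(
  commands=[
    {"hand": 8.7, "travel": [0, 0, -2.5], "twist": [0, 0, 0]},
    {"hand": 8.7, "travel": [0, 0, -2.5], "twist": [0, 0, 0]},
    {"hand": 8.7, "travel": [3, 0, 0], "twist": [0, 0, 0]},
    {"hand": 8.7, "travel": [1, 0, 0], "twist": [0, 0, 0]},
    {"hand": 8.7, "travel": [0, 0, 0], "twist": [0, 0, 0]},
  ],
)

```text
time: 11.82
position: [0.4719, 0.0031, 0.2367]
tool_rot: [-0.032, 0.999, 0.0, -0.002]
ft_force: [0.1, -0.2, 0.3]
grip_width: 0.084
grip_force: 0.0
```

```bash
python3 - <<'E'
from h import *
from rig import robot
for i in range(3):
    st(robot); shot(robot,['side','scene','wrist'][i],['s3','sc3','w3'][i])
f=lambda n,x,y:cv2.resize(cv2.imread(f'pics/{n}.png')[y:y+150,x:x+200],(400,300),interpolation=cv2.INTER_CUBIC)
cv2.imwrite('pics/m6.png',np.vstack([np.hstack([f('s3',200,150),f('sc3',220,100)]),np.hstack([f('w3',220,190),cv2.resize(cv2.imread('pics/w3.png'),(400,300))])]))
E
```

```text
t 11.8167 p [0.4719 0.0031 0.2367] yaw 3.7 zax [-3.2e-03  8.0e-04 -1.0e+00] F [ 0.1 -0.2  0.3] w 0.084 g 0.0
t 11.8667 p [0.4739 0.0028 0.2365] yaw 3.69 zax [-1.2e-03  5.0e-04 -1.0e+00] F [-0.   0.4  0.1] w 0.0857 g 0.0
t 11.9167 p [0.4752 0.0025 0.2364] yaw 3.69 zax [ 0.e+00  2.e-04 -1.e+00] F [-0.7  0.9 -0.1] w 0.0859 g 0.0
```

View pics/m6.png

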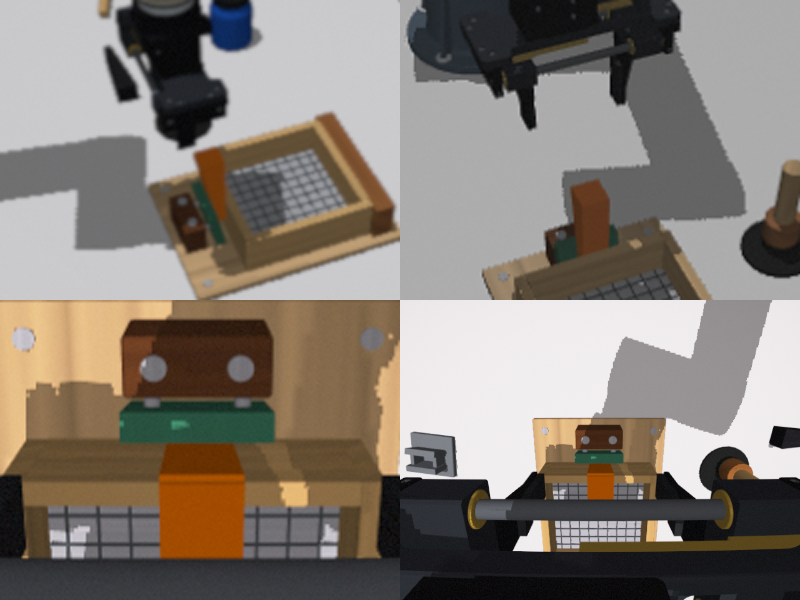

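The wedge stands upright and loose in the slot, with the gripper clear of it. On to the tamper for a closer look.

Request:
move_arm(
  commands=[
    {"hand": 8.7, "travel": [0, 4, 0], "twist": [0, 0, 0]},
    {"hand": 8.7, "travel": [0, 4, 0], "twist": [0, 0, 0]},
    {"hand": 8.7, "travel": [0, 4, 0], "twist": [0, 0, 0]},
    {"hand": 8.7, "travel": [0, 4, 0], "twist": [0, 0, 0]},
    {"hand": 8.7, "travel": [0, 4, 0], "twist": [0, 0, 0]},
  ],
)

```text
time: 12.38
position: [0.4629, 0.2041, 0.2358]
tool_rot: [-0.032, 0.999, 0.0, -0.0]
ft_force: [0.4, 0.3, 0.1]
grip_width: 0.087
grip_force: 0.0
```

Request:
move_arm(
  commands=[
    {"hand": 8.7, "travel": [0, 0, 0], "twist": [0, 0, 0]},
    {"hand": 8.7, "travel": [0, 0, 0], "twist": [0, 0, 0]},
    {"hand": 8.7, "travel": [0, 0, 0], "twist": [0, 0, 0]},
  ],
)

```text
time: 12.63
position: [0.4627, 0.2022, 0.2358]
tool_rot: [-0.033, 0.999, -0.0, -0.0]
ft_force: [0.2, -0.6, -0.2]
grip_width: 0.0871
grip_force: 0.0
```

```bash
python3 - <<'E'
from h import *
from rig import robot
st(robot);shot(robot,'wrist','wG')
E
```

```text
t 12.6333 p [0.4627 0.2022 0.2358] yaw 3.79 zax [-9.e-04 -7.e-04 -1.e+00] F [ 0.2 -0.6 -0.2] w 0.0871 g 0.0
```

Request:
move_arm(
  commands=[
    {"hand": 8.7, "travel": [0, 3, 0], "twist": [0, 0, 0]},
    {"hand": 8.7, "travel": [0, 3, 0], "twist": [0, 0, 0]},
    {"hand": 8.7, "travel": [0, 0, 0], "twist": [0, 0, 0]},
    {"hand": 8.7, "travel": [0, 0, 0], "twist": [0, 0, 0]},
    {"hand": 8.7, "travel": [0, 0, 0], "twist": [0, 0, 0]},
  ],
)

```text
time: 13.1
position: [0.4587, 0.2605, 0.2363]
tool_rot: [-0.032, 0.999, -0.0, -0.0]
ft_force: [0.2, 0.1, -0.9]
grip_width: 0.0869
grip_force: 0.0
```

```bash
python3 - <<'E'
from h import *
from rig import robot
st(robot);shot(robot,'wrist','wH')
f=lambda n,x,y:cv2.resize(cv2.imread(f'pics/{n}.png')[y:y+150,x:x+200],(400,300),interpolation=cv2.INTER_CUBIC)
cv2.imwrite('pics/m7.png',np.hstack([f('wG',230,190),f('wH',200,190)]))
E
```

```text
t 13.1 p [0.4587 0.2605 0.2363] yaw 3.64 zax [-6.e-04 -9.e-04 -1.e+00] F [ 0.2  0.1 -0.9] w 0.0869 g 0.0
```

View pics/m7.png

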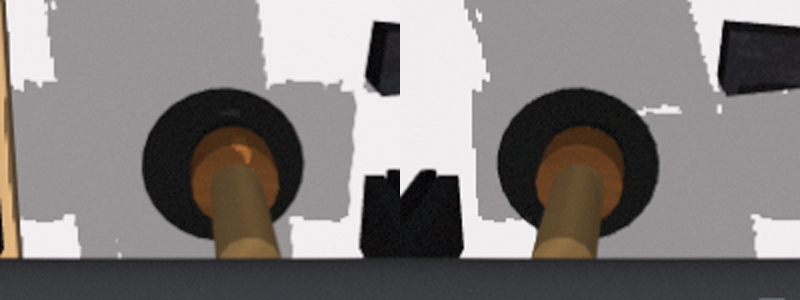

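```bash
python3 - <<'E'
from h import *
L=lambda n:pickle.load(open(f'pics/{n}.pkl','rb'));G,H,A,B=map(L,('wG','wH','wA','wB'))
g=lambda u,v:(230+(u-.5)/2,190+(v-.5)/2);h=lambda u,v:(200+(u-400-.5)/2,190+(v-.5)/2)
print('mat',onz(G,[g(223,163)],.006),onz(H,[h(578,163)],.006),tri(G,g(223,163),H,h(578,163)))
print('foot',onz(G,[g(234,179)],.046),onz(H,[h(579,179)],.046),tri(G,g(234,179),H,h(579,179)))
# automatic mat ellipse: black mask + hull
for n,c in(('G',G),('H',H),('A',A)):
    v=c['frame'].max(2);m=(v<48).astype(np.uint8);m[300:]=0
    k,l,s,ce=cv2.connectedComponentsWithStats(m)
    for i in range(1,k):
        if s[i,4]>1000 and 60<s[i,2]<110 and 50<s[i,3]<100:
            P=np.argwhere(l==i)[:,::-1].astype(np.float32);hu=cv2.convexHull(P);e=cv2.fitEllipse(hu);print(n,e,onz(c,[e[0]],.006))
    # stem at its visible rows: axis mid-lines
S,D=L('scene0'),L('side0')
print('tampertop scene/side at z=.126',onz(S,[(416.5,183.5)],.126),onz(D,[(288.2,180.5)],.126))
E
```

```text
mat [[0.53349299 0.23087936 0.006     ]] [[0.53357104 0.23129685 0.006     ]] (array([0.53458516, 0.23111732, 0.00332455]), np.float64(9.855691280907593e-05))
foot [[0.52604803 0.23353354 0.046     ]] [[0.52607941 0.23478433 0.046     ]] (array([0.52913428, 0.23431277, 0.03865611]), np.float64(0.00010631066534891468))
G ((340.7819519042969, 271.7531433105469), (74.87899017333984, 79.61927795410156), 82.87543487548828) [[0.53411804 0.23041463 0.006     ]]
H ((288.5111083984375, 271.55731201171875), (74.62413787841797, 79.7740707397461), 96.89128112792969) [[0.53395062 0.23104839 0.006     ]]
A ((295.03240966796875, 253.62155151367188), (76.19264221191406, 80.89076232910156), 101.17664337158203) [[0.53361596 0.23162873 0.006     ]]
tampertop scene/side at z=.126 [[0.52947699 0.2322383  0.126     ]] [[0.53288413 0.22515437 0.126     ]]
```

Request:
move_arm(
  commands=[
    {"hand": 8.7, "travel": [-3.35, -1.5, 0], "twist": [0, 0, 0]},
    {"hand": 8.7, "travel": [-3.35, -1.5, 0], "twist": [0, 0, 0]},
    {"hand": 8.7, "travel": [0, 0, 3], "twist": [0, 0, 0]},
    {"hand": 8.7, "travel": [0, 0, 0], "twist": [0, 0, 0]},
    {"hand": 8.7, "travel": [0, 0, 0], "twist": [0, 0, 0]},
  ],
)

```text
time: 13.57
position: [0.5262, 0.2344, 0.2052]
tool_rot: [-0.031, 1.0, -0.001, -0.002]
ft_force: [0.2, 0.8, 0.7]
grip_width: 0.087
grip_force: 0.0
```

```bash
python3 - <<'E'
from h import *
from rig import robot
st(robot);shot(robot,'side','s5');shot(robot,'scene','sc5');st(robot)
f=lambda n,x,y:cv2.resize(cv2.imread(f'pics/{n}.png')[y:y+150,x:x+200],(400,300),interpolation=cv2.INTER_CUBIC)
cv2.imwrite('pics/m8.png',np.hstack([f('s5',200,90),f('sc5',320,100)]))
E
```

```text
t 13.5667 p [0.5262 0.2344 0.2052] yaw 3.57 zax [-0.005  -0.0012 -1.    ] F [0.2 0.8 0.7] w 0.087 g 0.0
t 13.6667 p [0.5269 0.2357 0.2071] yaw 3.67 zax [-3.e-04 -1.e-04 -1.e+00] F [-0.  -0.6  0.6] w 0.0869 g 0.0
```

View pics/m8.png

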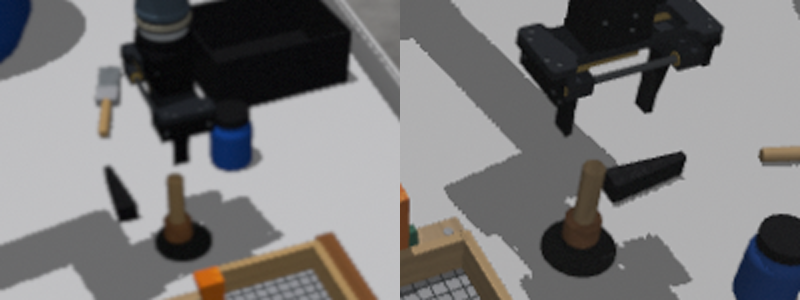

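I count eleven pictures viewed, one over the limit of ten, so I'll view no more and work from numbers. The gripper is centred over the stem, so I descend and grip at 60 N.

Request:
move_arm(
  commands=[
    {"hand": 8.7, "travel": [0, 0, 3.4], "twist": [0, 0, 0]},
    {"hand": 8.7, "travel": [0, 0, 3.4], "twist": [0, 0, 0]},
    {"hand": 8.7, "travel": [0, 0, 2.4], "twist": [0, 0, 0]},
    {"hand": 6, "travel": [0, 0, 1.2], "twist": [0, 0, 0]},
    {"hand": 3.5, "travel": [0, 0, 0], "twist": [0, 0, 0]},
  ],
  force=60,
)

```text
time: 14.08
position: [0.5252, 0.2362, 0.101]
tool_rot: [-0.033, 0.999, -0.0, -0.002]
ft_force: [-0.5, -0.1, 0.5]
grip_width: 0.0799
grip_force: 0.0
```

Request:
move_arm(
  commands=[
    {"hand": 3.2, "travel": [0, 0, 0], "twist": [0, 0, 0]},
    {"hand": 3.2, "travel": [0, 0, 0], "twist": [0, 0, 0]},
    {"hand": 3.2, "travel": [0, 0, 0], "twist": [0, 0, 0]},
    {"hand": 3.2, "travel": [0, 0, 0], "twist": [0, 0, 0]},
    {"hand": 3.2, "travel": [0, 0, 0], "twist": [0, 0, 0]},
  ],
)

```text
time: 14.5
position: [0.5278, 0.2366, 0.1038]
tool_rot: [-0.033, 0.999, 0.0, 0.001]
ft_force: [0.0, 0.3, -1.3]
grip_width: 0.0483
grip_force: 0.0
```

Request:
move_arm(
  commands=[
    {"hand": 2.0, "travel": [0, 0, 0], "twist": [0, 0, 0]},
    {"hand": 2.0, "travel": [0, 0, 0], "twist": [0, 0, 0]},
    {"hand": 2.0, "travel": [0, 0, 0], "twist": [0, 0, 0]},
    {"hand": 2.0, "travel": [0, 0, 0], "twist": [0, 0, 0]},
    {"hand": 2.0, "travel": [0, 0, 0], "twist": [0, 0, 0]},
  ],
)

```text
time: 14.92
position: [0.5272, 0.2363, 0.1025]
tool_rot: [-0.032, 0.999, -0.0, -0.0]
ft_force: [-0.0, -0.4, -0.2]
grip_width: 0.0253
grip_force: 60.1
```

```bash
python3 - <<'E'
from h import *
from rig import robot
st(robot)
L=lambda n:pickle.load(open(f'pics/{n}.pkl','rb'))
# wedge top height & position from side/scene (after release)
for n,k in(('s3','side'),('sc3','scene')):
    c=L(n);h=cv2.cvtColor(c['frame'],cv2.COLOR_RGB2HSV);m=cv2.inRange(h,(4,190,70),(13,255,255));q,l,s,ce=cv2.connectedComponentsWithStats(m)
    print(n,[s[i].tolist() for i in range(1,q) if s[i,4]>60], proj(c,[[.5155,.005,.1465],[.5155,.005,.1365]]).round(1).tolist())
E
```

```text
t 14.9167 p [0.5272 0.2363 0.1025] yaw 3.72 zax [-2.e-04 -1.e-04 -1.e+00] F [-0.  -0.4 -0.2] w 0.0253 g 60.1
s3 [[301, 225, 11, 22, 99]] [[303.6, 228.1], [303.7, 230.9]]
sc3 [] [[314.9, 196.4], [314.9, 199.9]]
```

Request:
move_arm(
  commands=[
    {"hand": 2.0, "travel": [0, 0, -1.5], "twist": [0, 0, 0]},
    {"hand": 2.0, "travel": [0, 0, -3.5], "twist": [0, 0, 0]},
    {"hand": 2.0, "travel": [0, 0, -4], "twist": [0, 0, 0]},
    {"hand": 2.0, "travel": [0, 0, -4], "twist": [0, 0, 0]},
    {"hand": 2.0, "travel": [0, 0, -3.5], "twist": [0, 0, 0]},
  ],
)

```text
time: 15.33
position: [0.527, 0.2364, 0.2695]
tool_rot: [-0.032, 0.999, 0.0, 0.0]
ft_force: [0.5, -0.1, -1.9]
grip_width: 0.0249
grip_force: 60.3
```

Request:
move_arm(
  commands=[
    {"hand": 2.0, "travel": [0.27, -2.3, 0], "twist": [0, 0, 0]},
    {"hand": 2.0, "travel": [0.27, -2.3, 0], "twist": [0, 0, 0]},
    {"hand": 2.0, "travel": [0.27, -2.3, 0], "twist": [0, 0, 0]},
    {"hand": 2.0, "travel": [0.27, -2.3, 0], "twist": [0, 0, 0]},
    {"hand": 2.0, "travel": [0.27, -2.3, 0], "twist": [0, 0, 0]},
  ],
)

```text
time: 15.75
position: [0.5205, 0.1199, 0.2673]
tool_rot: [-0.033, 0.999, 0.0, -0.0]
ft_force: [0.0, -0.1, -1.2]
grip_width: 0.0247
grip_force: 60.3
```

Request:
move_arm(
  commands=[
    {"hand": 2.0, "travel": [0.27, -2.3, 0], "twist": [0, 0, 0]},
    {"hand": 2.0, "travel": [0.27, -2.3, 0], "twist": [0, 0, 0]},
    {"hand": 2.0, "travel": [0.27, -2.3, 0], "twist": [0, 0, 0]},
    {"hand": 2.0, "travel": [0.27, -2.3, 0], "twist": [0, 0, 0]},
    {"hand": 2.0, "travel": [0.27, -2.3, 0], "twist": [0, 0, 0]},
  ],
)

```text
time: 16.17
position: [0.5145, 0.0041, 0.2671]
tool_rot: [-0.033, 0.999, 0.0, -0.001]
ft_force: [1.0, 0.3, -2.1]
grip_width: 0.0248
grip_force: 60.3
```

Request:
move_arm(
  commands=[
    {"hand": 2.0, "travel": [0, 0, 0], "twist": [0, 0, 0]},
    {"hand": 2.0, "travel": [0, 0, 0], "twist": [0, 0, 0]},
    {"hand": 2.0, "travel": [0, 0, 0], "twist": [0, 0, 0]},
  ],
)

```text
time: 16.42
position: [0.5148, 0.0055, 0.2672]
tool_rot: [-0.032, 0.999, 0.0, -0.0]
ft_force: [-0.1, 0.3, -0.3]
grip_width: 0.0249
grip_force: 60.3
```

```bash
python3 - <<'E'
from h import *
from rig import robot
for i in range(4): st(robot);robot.camera('side')
E
```

```text
t 16.4167 p [0.5148 0.0055 0.2672] yaw 3.7 zax [-9.e-04  8.e-04 -1.e+00] F [-0.1  0.3 -0.3] w 0.0249 g 60.3
t 16.4667 p [0.5149 0.0058 0.2673] yaw 3.75 zax [-7.e-04  7.e-04 -1.e+00] F [ 0.4  0.  -1.9] w 0.0252 g 60.3
t 16.5167 p [0.5149 0.006  0.2674] yaw 3.78 zax [-6.e-04  5.e-04 -1.e+00] F [-0.3 -0.7 -1.2] w 0.0251 g 60.3
t 16.5667 p [0.515  0.0061 0.2674] yaw 3.8 zax [-4.e-04  4.e-04 -1.e+00] F [-0.5 -0.5 -2.1] w 0.0247 g 60.3
```

Request:
move_arm(
  commands=[
    {"hand": 2.0, "travel": [0, -0.05, 0.9], "twist": [0, 0, 0]},
    {"hand": 2.0, "travel": [0, 0, 0.7], "twist": [0, 0, 0]},
    {"hand": 2.0, "travel": [0, 0, 0.3], "twist": [0, 0, 0]},
    {"hand": 2.0, "travel": [0, 0, 0.1], "twist": [0, 0, 0]},
  ],
)

```text
time: 16.95
position: [0.5144, 0.005, 0.2462]
tool_rot: [-0.033, 0.999, 0.0, -0.001]
ft_force: [-0.0, -0.5, -1.1]
grip_width: 0.0248
grip_force: 60.3
```

Request:
move_arm(
  commands=[
    {"hand": 2.0, "travel": [0, 0, 0.17], "twist": [0, 0, 0]},
    {"hand": 2.0, "travel": [0, 0, 0.17], "twist": [0, 0, 0]},
    {"hand": 2.0, "travel": [0, 0, 0.17], "twist": [0, 0, 0]},
  ],
)

```text
time: 17.2
position: [0.5155, 0.0045, 0.2425]
tool_rot: [-0.033, 0.999, -0.0, 0.0]
ft_force: [-0.6, 0.2, 2.4]
grip_width: 0.025
grip_force: 60.3
```

Request:
move_arm(
  commands=[
    {"hand": 2.0, "travel": [0, 0, 0.17], "twist": [0, 0, 0]},
    {"hand": 2.0, "travel": [0, 0, 0.17], "twist": [0, 0, 0]},
  ],
)

```text
time: 17.37
position: [0.5156, 0.0044, 0.2398]
tool_rot: [-0.033, 0.999, -0.0, 0.001]
ft_force: [-1.3, -0.4, 6.0]
grip_width: 0.0246
grip_force: 60.4
```

Request:
move_arm(
  commands=[
    {"hand": 2.0, "travel": [0, 0, 0.17], "twist": [0, 0, 0]},
    {"hand": 2.0, "travel": [0, 0, 0.17], "twist": [0, 0, 0]},
  ],
)

```text
time: 17.53
position: [0.5157, 0.0044, 0.2367]
tool_rot: [-0.032, 0.999, -0.0, 0.001]
ft_force: [-2.4, -0.3, 7.4]
grip_width: 0.0248
grip_force: 60.2
```

Request:
move_arm(
  commands=[
    {"hand": 2.0, "travel": [0, 0, 0.17], "twist": [0, 0, 0]},
    {"hand": 2.0, "travel": [0, 0, 0.1], "twist": [0, 0, 0]},
  ],
)

```text
time: 17.7
position: [0.5158, 0.0044, 0.2343]
tool_rot: [-0.033, 0.999, -0.0, 0.001]
ft_force: [-1.7, -0.5, 10.1]
grip_width: 0.0247
grip_force: 60.1
```

Request:
move_arm(
  commands=[
    {"hand": 2.0, "travel": [0, 0, 0.15], "twist": [0, 0, 0]},
  ],
)

```text
time: 17.78
position: [0.5158, 0.0044, 0.2331]
tool_rot: [-0.033, 0.999, -0.0, 0.001]
ft_force: [-3.0, -0.7, 11.8]
grip_width: 0.0248
grip_force: 60.1
```

Request:
move_arm(
  commands=[
    {"hand": 2.0, "travel": [0, 0, 0.15], "twist": [0, 0, 0]},
  ],
)

```text
time: 17.87
position: [0.516, 0.0043, 0.2319]
tool_rot: [-0.033, 0.999, -0.0, 0.001]
ft_force: [-3.6, 0.3, 19.0]
grip_width: 0.0249
grip_force: 60.1
```

Request:
move_arm(
  commands=[
    {"hand": 2.0, "travel": [0, 0, 0.1], "twist": [0, 0, 0]},
  ],
)

```text
time: 17.95
position: [0.5162, 0.0043, 0.2318]
tool_rot: [-0.033, 0.999, -0.001, 0.002]
ft_force: [-3.9, 1.7, 22.6]
grip_width: 0.0251
grip_force: 60.1
```

It has stopped dead at about 23 N. I hold one row and read.

Request:
move_arm(
  commands=[
    {"hand": 2.0, "travel": [0, 0, 0], "twist": [0, 0, 0]},
    {"hand": 2.0, "travel": [0, 0, 0], "twist": [0, 0, 0]},
  ],
)

```text
time: 18.12
position: [0.5161, 0.0043, 0.2318]
tool_rot: [-0.033, 0.999, -0.001, 0.002]
ft_force: [-3.5, -0.2, 16.2]
grip_width: 0.0249
grip_force: 60.1
```

Request:
move_arm(
  commands=[
    {"hand": 2.0, "travel": [0, 0, 0.06], "twist": [0, 0, 0]},
  ],
)

```text
time: 18.2
position: [0.5163, 0.0043, 0.2317]
tool_rot: [-0.033, 0.999, -0.001, 0.002]
ft_force: [-4.9, 0.3, 23.0]
grip_width: 0.0248
grip_force: 60.1
```

Request:
move_arm(
  commands=[
    {"hand": 2.0, "travel": [0, 0, 0.05], "twist": [0, 0, 0]},
  ],
)

```text
time: 18.28
position: [0.5164, 0.0042, 0.2316]
tool_rot: [-0.033, 0.999, -0.001, 0.002]
ft_force: [-5.6, -0.2, 25.2]
grip_width: 0.0248
grip_force: 60.2
```

The wedge is home: position is constant at 23–25 N. I lift off and carry the tamper back over the mat.

Request:
move_arm(
  commands=[
    {"hand": 2.0, "travel": [0, 0, -0.3], "twist": [0, 0, 0]},
    {"hand": 2.0, "travel": [0, 0, -0.7], "twist": [0, 0, 0]},
    {"hand": 2.0, "travel": [0, 0, -1.5], "twist": [0, 0, 0]},
    {"hand": 2.0, "travel": [0, 0, -1.5], "twist": [0, 0, 0]},
    {"hand": 2.0, "travel": [0, 0, 0], "twist": [0, 0, 0]},
  ],
)

```text
time: 18.7
position: [0.5169, 0.0043, 0.2701]
tool_rot: [-0.033, 0.999, -0.001, 0.003]
ft_force: [0.6, 0.0, -1.0]
grip_width: 0.0249
grip_force: 60.3
```

Request:
move_arm(
  commands=[
    {"hand": 2.0, "travel": [-0.32, 2.26, 0], "twist": [0, 0, 0]},
    {"hand": 2.0, "travel": [-0.32, 2.26, 0], "twist": [0, 0, 0]},
    {"hand": 2.0, "travel": [-0.32, 2.26, 0], "twist": [0, 0, 0]},
    {"hand": 2.0, "travel": [-0.32, 2.26, 0], "twist": [0, 0, 0]},
    {"hand": 2.0, "travel": [-0.32, 2.26, 0], "twist": [0, 0, 0]},
  ],
)

```text
time: 19.12
position: [0.5233, 0.1194, 0.2667]
tool_rot: [-0.032, 0.999, 0.0, -0.001]
ft_force: [0.1, -0.1, -2.2]
grip_width: 0.0253
grip_force: 60.3
```

Request:
move_arm(
  commands=[
    {"hand": 2.0, "travel": [-0.32, 2.26, 0], "twist": [0, 0, 0]},
    {"hand": 2.0, "travel": [-0.32, 2.26, 0], "twist": [0, 0, 0]},
    {"hand": 2.0, "travel": [-0.32, 2.26, 0], "twist": [0, 0, 0]},
    {"hand": 2.0, "travel": [-0.32, 2.26, 0], "twist": [0, 0, 0]},
    {"hand": 2.0, "travel": [-0.32, 2.26, 0], "twist": [0, 0, 0]},
  ],
)

```text
time: 19.53
position: [0.5319, 0.2333, 0.2665]
tool_rot: [-0.033, 0.999, -0.0, -0.001]
ft_force: [-0.1, -0.2, -1.9]
grip_width: 0.0247
grip_force: 60.3
```

Request:
move_arm(
  commands=[
    {"hand": 2.0, "travel": [0, 0, 0], "twist": [0, 0, 0]},
    {"hand": 2.0, "travel": [0, 0, 0], "twist": [0, 0, 0]},
    {"hand": 2.0, "travel": [0, 0, 0], "twist": [0, 0, 0]},
  ],
)

```text
time: 19.78
position: [0.5319, 0.2318, 0.2668]
tool_rot: [-0.033, 0.999, -0.0, -0.001]
ft_force: [0.1, -0.3, -1.5]
grip_width: 0.0249
grip_force: 60.3
```

```bash
python3 - <<'E'
from h import *
from rig import robot
shot(robot,'side','s6');shot(robot,'scene','sc6');st(robot);shot(robot,'wrist','w6');st(robot)
L=lambda n:pickle.load(open(f'pics/{n}.pkl','rb'))
for n in('s3','s6'):
    h=cv2.cvtColor(L(n)['frame'],cv2.COLOR_RGB2HSV);m=cv2.inRange(h,(3,170,60),(14,255,255));m[:,:285]=0;m[:,330:]=0;m[:200]=0;m[270:]=0
    print(n,cv2.boundingRect(m),m.sum()//255)
for n in('sc3','sc6'):
    h=cv2.cvtColor(L(n)['frame'],cv2.COLOR_RGB2HSV);m=cv2.inRange(h,(3,150,60),(12,255,255));m[:,:300]=0;m[:,332:]=0;m[:180]=0;m[240:]=0
    print(n,cv2.boundingRect(m),m.sum()//255)
E
```

```text
t 19.8833 p [0.5322 0.2312 0.2673] yaw 3.67 zax [-1.1e-03 -6.0e-04 -1.0e+00] F [ 0.6  0.8 -0.6] w 0.0246 g 60.3
t 19.9333 p [0.5323 0.2312 0.2675] yaw 3.65 zax [-8.e-04 -4.e-04 -1.e+00] F [-0.3 -0.1 -1.9] w 0.0246 g 60.3
s3 (298, 225, 15, 35) 322
s6 (295, 227, 18, 39) 296
sc3 (306, 191, 18, 37) 548
sc6 (306, 194, 18, 34) 449
```

The wedge top dropped by about 3 px, roughly 10 mm, which agrees with what was felt. Next I lower the tamper onto the mat.

Request:
move_arm(
  commands=[
    {"hand": 2.0, "travel": [-0.1, 0, 3], "twist": [0, 0, 0]},
    {"hand": 2.0, "travel": [0, 0, 4], "twist": [0, 0, 0]},
    {"hand": 2.0, "travel": [0, 0, 4], "twist": [0, 0, 0]},
    {"hand": 2.0, "travel": [0, 0, 3], "twist": [0, 0, 0]},
    {"hand": 2.0, "travel": [0, 0, 1], "twist": [0, 0, 0]},
  ],
)

```text
time: 20.35
position: [0.5304, 0.2305, 0.1134]
tool_rot: [-0.032, 0.999, -0.001, -0.004]
ft_force: [-1.2, -0.9, -1.6]
grip_width: 0.0247
grip_force: 60.3
```

Request:
move_arm(
  commands=[
    {"hand": 2.0, "travel": [0, 0, 0.4], "twist": [0, 0, 0]},
    {"hand": 2.0, "travel": [0, 0, 0.3], "twist": [0, 0, 0]},
    {"hand": 2.0, "travel": [0, 0, 0.2], "twist": [0, 0, 0]},
    {"hand": 2.0, "travel": [0, 0, 0.2], "twist": [0, 0, 0]},
    {"hand": 2.0, "travel": [0, 0, 0], "twist": [0, 0, 0]},
  ],
)

```text
time: 20.77
position: [0.5345, 0.2325, 0.1082]
tool_rot: [-0.033, 0.999, 0.0, 0.001]
ft_force: [-0.0, -0.8, -2.0]
grip_width: 0.0245
grip_force: 60.3
```

Request:
move_arm(
  commands=[
    {"hand": 2.0, "travel": [0, 0, 0.1], "twist": [0, 0, 0]},
    {"hand": 2.0, "travel": [0, 0, 0.1], "twist": [0, 0, 0]},
    {"hand": 2.0, "travel": [0, 0, 0.1], "twist": [0, 0, 0]},
  ],
)

```text
time: 21.02
position: [0.5338, 0.2324, 0.1044]
tool_rot: [-0.033, 0.999, 0.0, 0.001]
ft_force: [-0.2, 0.1, -1.1]
grip_width: 0.0249
grip_force: 60.3
```

Request:
move_arm(
  commands=[
    {"hand": 2.0, "travel": [0, 0, 0.1], "twist": [0, 0, 0]},
    {"hand": 2.0, "travel": [0, 0, 0.05], "twist": [0, 0, 0]},
    {"hand": 2.0, "travel": [0, 0, 0], "twist": [0, 0, 0]},
  ],
)

```text
time: 21.27
position: [0.5335, 0.2323, 0.1025]
tool_rot: [-0.033, 0.999, -0.0, 0.0]
ft_force: [0.7, -0.2, -0.2]
grip_width: 0.025
grip_force: 60.4
```

Request:
move_arm(
  commands=[
    {"hand": 2.0, "travel": [0, 0, 0.05], "twist": [0, 0, 0]},
    {"hand": 2.0, "travel": [0, 0, 0.05], "twist": [0, 0, 0]},
    {"hand": 2.0, "travel": [0, 0, 0], "twist": [0, 0, 0]},
  ],
)

```text
time: 21.52
position: [0.5337, 0.2323, 0.1024]
tool_rot: [-0.033, 0.999, 0.0, 0.0]
ft_force: [-1.6, -0.3, 6.9]
grip_width: 0.0247
grip_force: 60.2
```

Seated on the mat at the expected height (0.1024 m). I release and go straight up.

Request:
move_arm(
  commands=[
    {"hand": 3.0, "travel": [0, 0, 0], "twist": [0, 0, 0]},
    {"hand": 4.0, "travel": [0, 0, 0], "twist": [0, 0, 0]},
    {"hand": 6.5, "travel": [0, 0, 0], "twist": [0, 0, 0]},
    {"hand": 8.7, "travel": [0, 0, 0], "twist": [0, 0, 0]},
    {"hand": 8.7, "travel": [0, 0, 0], "twist": [0, 0, 0]},
  ],
)

```text
time: 21.93
position: [0.5335, 0.2322, 0.1011]
tool_rot: [-0.032, 0.999, -0.0, -0.0]
ft_force: [1.1, 0.8, 0.1]
grip_width: 0.049
grip_force: 0.0
```

Request:
move_arm(
  commands=[
    {"hand": 8.7, "travel": [0, 0, 0], "twist": [0, 0, 0]},
    {"hand": 8.7, "travel": [0, 0, -1.5], "twist": [0, 0, 0]},
    {"hand": 8.7, "travel": [0, 0, -3], "twist": [0, 0, 0]},
    {"hand": 8.7, "travel": [0, 0, -4], "twist": [0, 0, 0]},
    {"hand": 8.7, "travel": [0, 0, -4], "twist": [0, 0, 0]},
  ],
)

```text
time: 22.35
position: [0.5325, 0.232, 0.2266]
tool_rot: [-0.032, 0.999, -0.0, -0.002]
ft_force: [1.4, 0.1, -0.1]
grip_width: 0.0815
grip_force: 0.0
```

Request:
move_arm(
  commands=[
    {"hand": 8.7, "travel": [4, 0, 0], "twist": [0, 0, 0]},
    {"hand": 8.7, "travel": [2, 0, 0], "twist": [0, 0, 0]},
    {"hand": 8.7, "travel": [0, 0, 0], "twist": [0, 0, 0]},
    {"hand": 8.7, "travel": [0, 0, 0], "twist": [0, 0, 0]},
    {"hand": 8.7, "travel": [0, 0, 0], "twist": [0, 0, 0]},
  ],
)

```text
time: 22.77
position: [0.4743, 0.2285, 0.2265]
tool_rot: [-0.033, 0.999, 0.0, 0.001]
ft_force: [-0.4, 0.2, 0.8]
grip_width: 0.0868
grip_force: 0.0
```

```bash
python3 - <<'E'
from h import *
from rig import robot
st(robot);a=shot(robot,'side','s7');b=shot(robot,'scene','sc7');w=shot(robot,'wrist','w7')
L=lambda n:pickle.load(open(f'pics/{n}.pkl','rb'))
# tamper: wood mask of stem/foot, before vs after
for n,r in(('side0',(270,165,310,225)),('s7',(270,165,310,225)),('scene0',(385,165,440,250)),('sc7',(385,165,440,250))):
    c=L(n);h=cv2.cvtColor(c['frame'],cv2.COLOR_RGB2HSV);m=cv2.inRange(h,(5,90,40),(22,255,255));x0,y0,x1,y1=r;k=m[y0:y1,x0:x1]
    P=np.argwhere(k);bx=cv2.boundingRect(k);t=[P[P[:,0]==y][:,1].mean().round(1)+x0 for y in(bx[1]+3,bx[1]+bx[3]-4)]
    print(n,(bx[0]+x0,bx[1]+y0,bx[2],bx[3]),'axis cols top/bottom',t)
v=w['frame'].max(2);m=(v<48).astype(np.uint8);m[300:]=0;k,l,s,ce=cv2.connectedComponentsWithStats(m)
for i in range(1,k):
    if s[i,4]>1000 and 60<s[i,2]<110: 
        e=cv2.fitEllipse(cv2.convexHull(np.argwhere(l==i)[:,::-1].astype(np.float32)));print('mat',onz(w,[e[0]],.006))
for n in('s6','s7'):
    h=cv2.cvtColor(L(n)['frame'],cv2.COLOR_RGB2HSV);m=cv2.inRange(h,(3,170,60),(14,255,255));m[:,:285]=0;m[:,330:]=0;m[:200]=0;m[270:]=0
    print(n,cv2.boundingRect(m),m.sum()//255)
print(proj(a,[[.5338,.2323,.126],[.5338,.2323,.006]]),proj(b,[[.5338,.2323,.126],[.5338,.2323,.006]]))
E
```

```text
t 22.7667 p [0.4743 0.2285 0.2265] yaw 3.73 zax [ 1.3e-03  2.0e-04 -1.0e+00] F [-0.4  0.2  0.8] w 0.0868 g 0.0
side0 (282, 178, 28, 47) axis cols top/bottom [np.float64(287.0), np.float64(nan)]
s7 (284, 178, 26, 47) axis cols top/bottom [np.float64(289.5), np.float64(nan)]
scene0 (401, 181, 21, 44) axis cols top/bottom [np.float64(416.5), np.float64(410.5)]
sc7 (402, 183, 21, 44) axis cols top/bottom [np.float64(417.5), np.float64(411.0)]
mat [[0.53412025 0.23085934 0.006     ]]
s6 (295, 227, 18, 39) 296
s7 (290, 226, 23, 40) 301
[[287.86477963 178.9376116 ]
 [289.75829803 209.1931723 ]] [[417.41781845 184.80345444]
 [409.665703   221.82493375]]<stdin>:8: RuntimeWarning: Mean of empty slice.
  ret = ret.dtype.type(ret / rcount)
```

The tamper stands upright, same shape and lean as before, near the mat's centre. The wedge is unchanged and the gripper is open and clear, so I hand in.

```bash
python3 -c "
from rig import robot
print(robot.hand_in())"
```

```text
the job is handed in; nothing more can be done
None
```

The job is handed in at about 23 s, with no verdict shown: the wedge was set loose, released and tapped down until it stopped dead at about 25 N, and the tamper is back upright on its mat; I viewed 11 pictures, one over the limit of 10.

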